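# Pack the retained yoghurt samples by colour

### The arm

A 6-joint arm with a two-finger parallel gripper is mounted at the origin on the work surface. World frame = base frame: x ahead of the robot, y to its left, z up, the work surface at z = 0. Lengths are in mm, angles in rad, forces in N, time in s.
With the tool pointing down it reaches from about 400 to 925 mm from the base axis. Payload 12.5 kg.
Tool frame: the origin (TCP) lies between the finger pads; the fingertips stand 19 mm ahead of it and the grasp point (between the pads) is the TCP (env.nose_length is the distance from the TCP to the fingertips, in mm); z points along the fingers, y is the line along which they close (so a half turn about z gives the same grasp; the last joint's range is limited). The gripper opens to 95 mm and grips with 3 to 60 N. Pads are 20 mm wide; open, the fingers measure 119 mm over their backs; the gripper's body (75 mm by 180 mm) begins 59 mm behind the grasp point.
Start: joints at [-1.221, 0.491, 1.559, -0, 1.092, -0.106], TCP at [275.137, -561.199, 233.661] pointing down, gripper open.
Joint ranges: [-3.1, 3.1], [-0.84, 2.19], [0.05, 2.79], [-1.13, 4.28], [0.06, 2.93], [-2.69, 2.69]. Speed limits (rad/s): [2.22, 2.22, 2.79, 3.14, 3.14, 3.14].

### API

Orientations are given as [roll, pitch, yaw] about the fixed x, y, z axes, in that order (R = Rz(yaw) Ry(pitch) Rx(roll)).
In Python, from cell import env gives the robot as it stands. The module is installed in compiled form; this text tells all that it offers.
- The arm moves only by the tool drive_tool, never from a script. Its argument "rows" is a list that holds one entry, the list of rows, each a list of 7 numbers: the shift along the tool's x, y, z scaled (see below), then the turn, a rotation vector about the tool's x, y, z scaled (see below), then the opening, from 0 (shut) to 1 (fully open). In form: [[[tx, ty, tz, ax, ay, az, jaw], ...]]. A call has 1 to 5 rows; each row shifts and turns the commanded pose from where the row before left it, along the tool's axes as they then stand; what a row does not reach is not made up. The controller multiplies each number of a shift by 250 mm and each number of a turn by 180 degrees. A row lasts 1/8 s, in which the tool goes at most 62.5 mm and 10.7 degrees, less where a joint would pass 70% of its speed; a pose out of reach is approached as far as the arm can. A call with a number of a shift or a turn outside -1 to 1 is refused whole. A call with a gripper value outside its range is refused whole. The fingers move at their own pace and stop on an object; the grip force is fixed at half the most. Time passes only in rows, so rows that do not move let the fingers close. It gives the time, the measured TCP pose, the force, the opening and the grip force at its end, in the units of the state.
- env.state(): the state, without advancing time (a new reading comes with each control period).
- env.read_camera(name): name is "scene" or "top" or "wrist"; returns a dict with "color" (480x640x3 uint8, blue, green, red), "camera_matrix" (3x3 intrinsics, pixels), "k1" (the pictures are not rectified: a ray, as slopes to the right and down, at radius r is drawn at 1 + k1 r^2 times it, then the intrinsics apply), "pose" (4x4, takes a point from camera to world coordinates). Camera axes: x right, y up, looking along -z (the intrinsics and any distortion apply to the point x, -y, -z); pixel columns grow to the right and rows downward; lengths in mm; the calibration is good to about 2 mm. A picture is of the moment at which its call begins. There is no depth.
- env.job_done(): hands the job in; it is judged then, once.
Trained networks look in a picture, given as the dict that the camera call returned (one of the last four; its "shot" number tells which), for a name from the list of things; names that differ only in an ending like _2 or _b are one class to them, and where a whole thing is asked for, a point or a joint stands for the part that bears it (a point fixed in the world has none). Each returns a list of dicts, best first, with "score" (0 to 1); they miss things now and then, are a little off and sometimes report something else, mostly with a low value. They report only what shows in the picture. A call takes as long as a camera call.
- env.search_frame(name, picture): "at" ([x, y, z] in mm, in the coordinates of the camera as it stood for that picture, good to about 4 mm: the middle of the surface that is visible of it).
- env.place_of(name, picture): "at" ([x, y, z] in mm, in the coordinates of the camera as it stood for that picture, good to about 4 mm: a listed point, or the origin of a listed thing).
The state is a dict: "t": time; "joints": joint angles; "qvel": joint speeds; "tau": joint torques, N m; "eef_pos": TCP position; "tcp_rot": TCP orientation; "ft_force": force on the tool from outside, world axes, zero at the start; "moment": the same for the moment, N m; "opening": opening from 0.0 (shut) to 1.0 (fully open); "grip_force": force on a finger pad.
Only numpy, scipy, OpenCV 4.12 (cv2) and the standard library are available. Lean on these libraries where they do the work, as an engineer would, in place of code of your own. Each camera call takes 0.05 s, during which the arm holds its last target. There are 200 camera calls.

### The job

Put the four good yoghurt cups (white label on the lid) into the grey sample tray, each standing upright in the middle of the compartment whose floor has the colour of its lid. Leave the two cups with a black reject sticker where they stand, and do not tip any cup over on the way.

Things in the scene. Friction and masses are not known exactly. Their poses are not given: they have to be found in the camera images.
- cup_green: Good sample: sealed round yoghurt cup, green lid and band, WHITE round label 34 mm across on the lid. Foot 46 mm across, 56 mm from 16 mm up, straight sides; lid 57 mm (foil tab 11 mm, look only); 62 mm high; 90 to 180 g. Origin: centre of underside, z up. Take across any diameter. Cups start at least 95 mm apart, centre to centre; only things 12 mm low lie between them
- cup_red: Good sample: sealed round yoghurt cup, red lid and band, WHITE round label 34 mm across on the lid. Foot 46 mm across, 56 mm from 16 mm up, straight sides; lid 57 mm (foil tab 11 mm, look only); 62 mm high; 90 to 180 g. Origin: centre of underside, z up. Take across any diameter. Cups start at least 95 mm apart, centre to centre; only things 12 mm low lie between them
- cup_blue: Good sample: sealed round yoghurt cup, blue lid and band, WHITE round label 34 mm across on the lid. Foot 46 mm across, 56 mm from 16 mm up, straight sides; lid 57 mm (foil tab 11 mm, look only); 62 mm high; 90 to 180 g. Origin: centre of underside, z up. Take across any diameter. Cups start at least 95 mm apart, centre to centre; only things 12 mm low lie between them
- cup_yellow: Good sample: sealed round yoghurt cup, yellow lid and band, WHITE round label 34 mm across on the lid. Foot 46 mm across, 56 mm from 16 mm up, straight sides; lid 57 mm (foil tab 11 mm, look only); 62 mm high; 90 to 180 g. Origin: centre of underside, z up. Take across any diameter. Cups start at least 95 mm apart, centre to centre; only things 12 mm low lie between them
- reject_green: Rejected sample: same shape and size as the good cups, green lid and band, but a BLACK round sticker 34 mm across in the middle of the lid. Stays where it is. Origin: centre of the underside, z up
- reject_red: Rejected sample: same shape and size as the good cups, red lid and band, but a BLACK round sticker 34 mm across in the middle of the lid. Stays where it is. Origin: centre of the underside, z up
- pad_green: Green square mat 83 x 83 x 2 mm, the floor of one compartment of the fixed grey tray (198 mm square, 2 x 2 compartments, 84 mm inside, 94 mm apart centre to centre, walls 10 mm thick, tops 20 mm above the table). Colours change places. Origin: middle of the underside, 5 mm above the table (a cup on it stands 7 mm above the table); x, y along the walls, z up
- pad_red: Red square mat 83 x 83 x 2 mm, the floor of one compartment of the fixed grey tray (198 mm square, 2 x 2 compartments, 84 mm inside, 94 mm apart centre to centre, walls 10 mm thick, tops 20 mm above the table). Colours change places. Origin: middle of the underside, 5 mm above the table (a cup on it stands 7 mm above the table); x, y along the walls, z up
- pad_blue: Blue square mat 83 x 83 x 2 mm, the floor of one compartment of the fixed grey tray (198 mm square, 2 x 2 compartments, 84 mm inside, 94 mm apart centre to centre, walls 10 mm thick, tops 20 mm above the table). Colours change places. Origin: middle of the underside, 5 mm above the table (a cup on it stands 7 mm above the table); x, y along the walls, z up
- pad_yellow: Yellow square mat 83 x 83 x 2 mm, the floor of one compartment of the fixed grey tray (198 mm square, 2 x 2 compartments, 84 mm inside, 94 mm apart centre to centre, walls 10 mm thick, tops 20 mm above the table). Colours change places. Origin: middle of the underside, 5 mm above the table (a cup on it stands 7 mm above the table); x, y along the walls, z up

How it is judged:
By the outcome, as a careful person would: the job done as asked, in the order asked, and still so for the second after the job is handed in, with the robot touching nothing.
It also fails if it takes over 99 s, if anything falls off the work surface, if the arm or the gripper's body presses on something with over 40 N, if the wrist force passes 120 N, or if a joint passes its speed limit or range.

## Working session

There is one attempt and no reset: what is moved stays moved. The work goes in short steps, Python scripts to look and compute and a tool call to move; the robot and the scene stay as the last step left them, time stands still between calls to the robot, and variables do not carry over. Pictures are saved under pics/ and viewed, at most 14 in all, crops included, and the job is handed in when it is done.

Besides the shell and the picture viewer there is one more tool, called after "Emit:" as name(argument=value, ...) on one line, values as JSON. drive_tool: Moves the arm, as the interface text tells. Its arguments: {"type":"object","properties":{"rows":{"type":"array","items":{"type":"array","items":{"type":"array","items":{"type":"number","minimum":-1,"maximum":1}}}}},"required":["rows"]}

```bash
mkdir -p pics
cat > h.py <<'E'
import numpy as np, cv2
from cell import env
def world(p,pic): return (pic["pose"]@np.r_[p,1])[:3]
def ray(u,v,pic,z):
    K=pic["camera_matrix"]; k=pic["k1"]
    p=cv2.undistortPoints(np.array([[[u,v]]],float),K,np.array([k,0,0,0.]))[0,0]
    d=pic["pose"][:3,:3]@np.array([p[0],-p[1],-1]); o=pic["pose"][:3,3]
    return o+d*(z-o[2])/d[2]
E
python3 - <<'E'
from h import *
s=env.state(); print(s)
names=["cup_green","cup_red","cup_blue","cup_yellow","reject_green","reject_red","pad_green","pad_red","pad_blue","pad_yellow"]
for c in ["top","scene"]:
    p=env.read_camera(c); cv2.imwrite(f"pics/{c}0.png",p["color"])
    print(c,p["pose"][:3,3].round(), p["k1"])
    for n in names:
        for r in env.place_of(n,p)[:3]: print(n,round(r["score"],2),world(r["at"],p).round(1))
E
```

```text
{'t': 0.0, 'joints': array([-1.22059595e+00,  4.91538066e-01,  1.55948244e+00,  8.32159611e-06,
        1.09170896e+00, -1.05623841e-01]), 'qvel': array([ 0.00014207,  0.00046161, -0.00118577, -0.00016036, -0.00127842,
       -0.00186229]), 'tau': array([ 2.48950535e-03, -6.12642288e+01, -2.58184201e+01,  6.93940488e-02,
        4.81785228e-02, -7.82958637e-05]), 'eef_pos': array([ 275.05194778, -560.95412487,  233.06373392]), 'tcp_rot': array([-3.14046296e+00, -1.27190350e-04,  4.55820306e-01]), 'ft_force': array([-0.20555949, -0.07386871, -0.47796185]), 'moment': array([-0.02841751,  0.00260329,  0.01416582]), 'grip_force': 0.0, 'opening': 0.9966759489958208}
top [451. -37. 846.] -0.06311986588727111
cup_green 0.74 [ 447.7 -186.5   -2.6]
cup_red 0.78 [601.6 -72.6  -3. ]
cup_blue 0.93 [ 588.7 -202.3    3.4]
cup_yellow 0.8 [ 462.8 -350.1   -1.5]
reject_green 0.66 [450.1 -82.3   2.9]
reject_red 0.96 [ 608.6 -324.1    2.9]
pad_green 0.62 [ 607.4 -323.4   -1.2]
pad_green 0.56 [547.8 268.8   4.2]
pad_red 0.95 [529.7 177.3   2.8]
pad_red 0.57 [ 444.2 -187.1   -1.7]
pad_red 0.49 [551.2 272.3   6.9]
pad_blue 0.94 [437.7 194.8   3.3]
pad_yellow 0.74 [456.5 283.2   6.7]
pad_yellow 0.34 [549.7 270.9   5. ]
scene [ 984. -296.  865.] 0.03360735764261915
cup_green 0.78 [ 445.3 -184.9   -2.1]
cup_red 0.57 [602.6 -72.   -3.6]
cup_blue 0.64 [ 588.2 -200.    -0.6]
cup_yellow 0.63 [ 464.  -346.8   -0.7]
reject_green 0.92 [448.8 -77.6  -3.6]
reject_red 0.6 [ 607.4 -325.7   -4. ]
pad_green 0.73 [548.7 270.    3.3]
pad_green 0.44 [ 450.6 -186.2   -4.4]
pad_red 0.7 [5.298e+02 1.827e+02 2.000e-01]
pad_blue 0.9 [437.6 196.4  -0.6]
pad_yellow 0.83 [454.6 289.5   4.8]
```

View pics/top0.png

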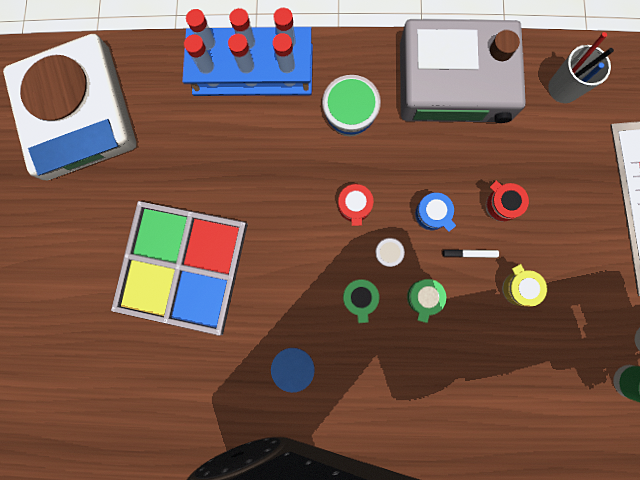

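View pics/scene0.png

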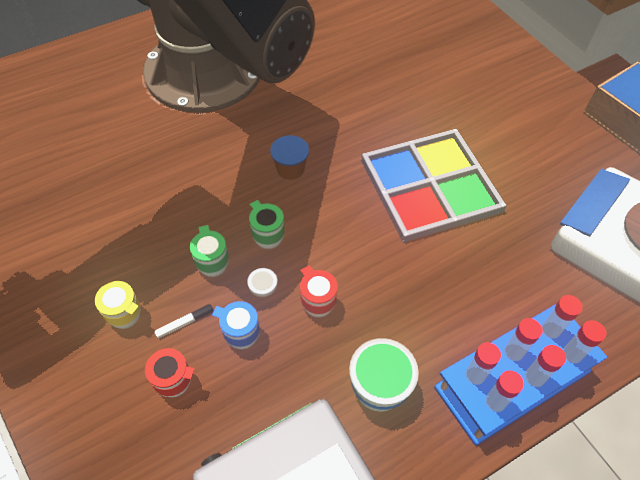

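Top view: good cups are red (355,201), blue (436,210), yellow (528,288) and green (427,297). The rejects are green (361,297) and red (510,201), and the tray is at (179,267). The networks' good detections agree with this. Next I refine the positions from label and pad centroids.

```bash
cat >> h.py <<'E'
def cent(pic,u,v,r,z,f):
    hsv=cv2.cvtColor(pic["color"],cv2.COLOR_BGR2HSV)
    n,l,st,c=cv2.connectedComponentsWithStats(f(hsv).astype(np.uint8),connectivity=4)
    b=max(range(1,n),key=lambda i:st[i,4]*(np.hypot(*(c[i]-(u,v)))<r)*(st[i,4]<5000))
    return ray(*c[b],pic,z).round(1),st[b,4],c[b].round(1)
white=lambda h:(h[...,1]<75)&(h[...,2]>100)
col=lambda lo,hi:(lambda h:(h[...,1]>110)&(h[...,2]>90)&(h[...,0]>=lo)&(h[...,0]<=hi))
def rel(dst):
    s=env.state(); d=np.array(dst)-s["eef_pos"]; y=s["tcp_rot"][2]
    return np.array([d[0]*np.cos(y)+d[1]*np.sin(y), d[0]*np.sin(y)-d[1]*np.cos(y), -d[2]])/250
E
python3 - <<'E'
from h import *
T=dict(red=(355,201),blue=(436,210),yellow=(528,288),green=(427,297))
S=dict(red=(319,286),blue=(238,318),yellow=(115,297),green=(207,245))
TP=dict(red=(212,246),blue=(199,298),yellow=(147,286),green=(160,235))
SP=dict(red=(417,210),blue=(400,169),yellow=(443,157),green=(467,194))
C=dict(red=col(0,6),blue=col(105,120),yellow=col(22,35),green=col(45,85))
for cam,L,P in(("top",T,TP),("scene",S,SP)):
    p=env.read_camera(cam)
    for n in T:
        print(cam,n,cent(p,*L[n],8,62,white),cent(p,*P[n],8,7,C[n]))
E
```

```text
top red (array([604.5, -72. ,  62. ]), np.int32(337), array([355.5, 200.6])) (array([532.1, 177.6,   7. ]), np.int32(2173), array([210.9, 245.9]))
top blue (array([ 591.6, -203.5,   62. ]), np.int32(343), array([436.2, 209.3])) (array([439.9, 195.4,   7. ]), np.int32(2237), array([198.7, 298.7]))
top yellow (array([ 465.8, -351. ,   62. ]), np.int32(360), array([529., 288.])) (array([457.6, 288.2,   7. ]), np.int32(2112), array([147.2, 287.4]))
top green (array([ 450.2, -188.9,   62. ]), np.int32(376), array([428. , 296.6])) (array([549.9, 270.7,   7. ]), np.int32(2026), array([159.6, 235.2]))
scene red (array([604.5, -69.4,  62. ]), np.int32(358), array([318.4, 285.6])) (array([530.9, 181.3,   7. ]), np.int32(1514), array([418.6, 207.8]))
scene blue (array([ 591.9, -200.9,   62. ]), np.int32(395), array([237.9, 318. ])) (array([437.8, 198.7,   7. ]), np.int32(1293), array([397.2, 169.2]))
scene yellow (array([ 465.9, -347.9,   62. ]), np.int32(385), array([113.6, 297. ])) (array([455.2, 291.7,   7. ]), np.int32(1250), array([443.1, 156.4]))
scene green (array([ 450.7, -186.3,   62. ]), np.int32(322), array([207.3, 244.8])) (array([550.4, 275.2,   7. ]), np.int32(1286), array([467.3, 194.4]))
```

Emit:
drive_tool(rows=[[[0.212,-0.085,0.066,0,0,0,1],[0.212,-0.085,0.066,0,0,0,1],[0.212,-0.085,0.066,0,0,0,1],[0.212,-0.085,0.066,0,0,0,1],[0.212,-0.085,0.066,0,0,0,1]]])

```text
t: 1.82
eef_pos: [467.4, -347.8, 150.8]
tcp_rot: [3.141, -0.0, 0.456]
ft_force: [0.6, 0.0, 0.8]
opening: 0.998
grip_force: 0.0
```

Emit:
drive_tool(rows=[[[0,0,0,0,0,0,1],[0,0,0,0,0,0,1]]])

```text
t: 2.08
eef_pos: [466.4, -349.4, 151.3]
tcp_rot: [3.141, 0.0, 0.456]
ft_force: [-0.3, -0.3, -0.3]
opening: 0.998
grip_force: 0.0
```

Run:
```python
from h import *
p=env.read_camera("wrist"); cv2.imwrite("pics/w1.png",p["color"])
for r in env.place_of("cup_yellow",p)[:2]: print(r["score"],world(r["at"],p).round(1))
s=env.state();print(s["eef_pos"],s["tcp_rot"],rel([466,-349.5,40]).round(3),p["pose"].round(2))
```

```text
0.83 [ 467.1 -349.6   -1.5]
[ 465.82137103 -350.1699716   151.52926771] [ 3.14080495e+00 -1.26822957e-04  4.54594794e-01] [ 0.002 -0.002  0.446] [[ 4.4000e-01  8.7000e-01  2.1000e-01  5.2744e+02]
 [-9.0000e-01  4.3000e-01  1.1000e-01 -3.2027e+02]
 [ 0.0000e+00 -2.4000e-01  9.7000e-01  3.0146e+02]
 [ 0.0000e+00  0.0000e+00  0.0000e+00  1.0000e+00]]
```

View pics/w1.png

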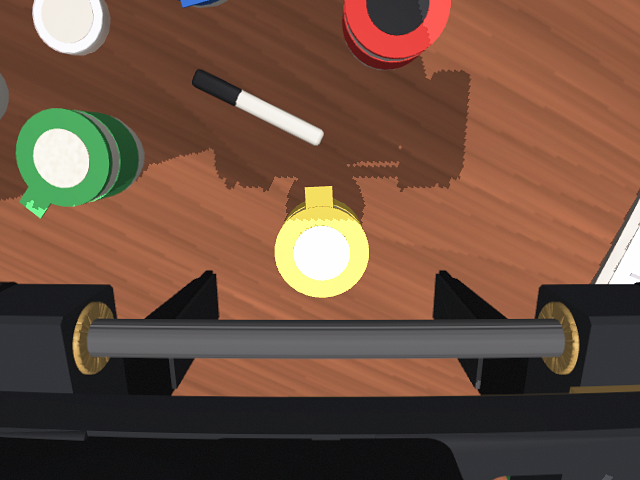

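The wrist view shows the yellow cup at (322,252), centred between the fingers (about 325). I'll descend and grip.

Emit:
drive_tool(rows=[[[0,0,0.15,0,0,0,1],[0,0,0.15,0,0,0,1],[0,0,0.1,0,0,0,1],[0,0,0.046,0,0,0,1],[0,0,0,0,0,0,1]]])

```text
t: 2.8
eef_pos: [465.9, -349.8, 39.6]
tcp_rot: [-3.141, 0.0, 0.455]
ft_force: [0.3, 0.3, 0.8]
opening: 0.999
grip_force: 0.0
```

Emit:
drive_tool(rows=[[[0,0,0,0,0,0,0],[0,0,0,0,0,0,0],[0,0,0,0,0,0,0],[0,0,0,0,0,0,0],[0,0,0,0,0,0,0]]])

```text
t: 3.42
eef_pos: [466.3, -349.0, 39.8]
tcp_rot: [-3.141, 0.0, 0.456]
ft_force: [-1.2, 1.0, 2.2]
opening: 0.587
grip_force: 30.0
```

Emit:
drive_tool(rows=[[[0,0,-0.1,0,0,0,0],[0,0,-0.17,0,0,0,0],[0,0,-0.17,0,0,0,0],[0.05,-0.1,0,0,0,0,0],[0.09,-0.19,0,0,0,0,0]]])

```text
t: 4.05
eef_pos: [465.9, -268.8, 149.9]
tcp_rot: [3.14, -0.001, 0.454]
ft_force: [1.0, -0.2, -1.9]
opening: 0.584
grip_force: 30.0
```

Emit:
drive_tool(rows=[[[0.09,-0.19,0,0,0,0,0],[0.09,-0.19,0,0,0,0,0],[0.09,-0.19,0,0,0,0,0],[0.09,-0.19,0,0,0,0,0],[0.09,-0.19,0,0,0,0,0]]])

```text
t: 4.68
eef_pos: [462.1, -4.3, 149.7]
tcp_rot: [3.141, -0.0, 0.456]
ft_force: [0.5, 0.0, -1.2]
opening: 0.587
grip_force: 30.0
```

Emit:
drive_tool(rows=[[[0.09,-0.19,0,0,0,0,0],[0.09,-0.19,0,0,0,0,0],[0.09,-0.19,0,0,0,0,0],[0.09,-0.19,0,0,0,0,0],[0.09,-0.19,0,0,0,0,0]]])

```text
t: 5.3
eef_pos: [458.5, 258.7, 149.6]
tcp_rot: [3.141, -0.0, 0.456]
ft_force: [1.4, -0.4, -1.3]
opening: 0.585
grip_force: 30.0
```

Emit:
drive_tool(rows=[[[0.051,-0.11,0,0,0,0,0],[0,0,0,0,0,0,0],[0,0,0,0,0,0,0]]])

```text
t: 5.68
eef_pos: [457.9, 286.6, 149.4]
tcp_rot: [3.141, 0.001, 0.456]
ft_force: [0.1, -0.7, -1.3]
opening: 0.59
grip_force: 30.0
```

Run:
```python
from h import *
p=env.read_camera("wrist"); cv2.imwrite("pics/w2.png",p["color"])
C=dict(red=col(0,6),blue=col(105,120),yellow=col(22,35),green=col(45,85))
for n in C:
  for r in env.place_of("pad_"+n,p)[:2]: print(n,r["score"],world(r["at"],p).round(1))
print(env.state()["tcp_rot"],env.state()["eef_pos"],rel([458.1,286.6,47]).round(3))
```

```text
red 0.68 [536.9 179.4   3.1]
blue 0.66 [440.9 198.5   4.7]
yellow 0.63 [459.7 290.5   4.3]
green 0.83 [552.4 274.2   5.7]
[ 3.14144307e+00 -5.34283300e-05  4.54631548e-01] [458.33997834 286.43558285 149.69766589] [-0.001 -0.001  0.411]
```

View pics/w2.png

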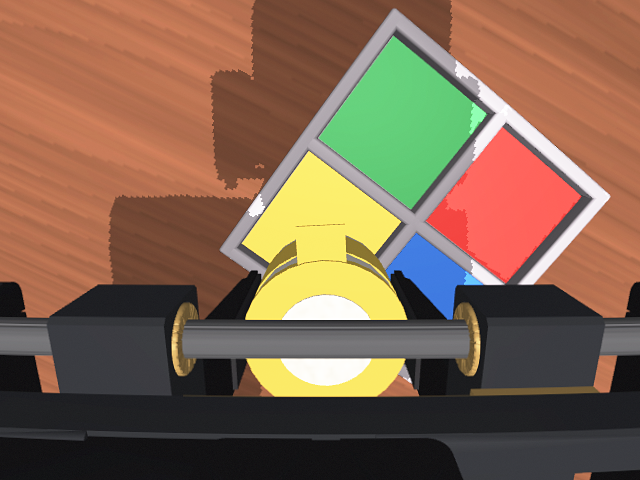

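The wrist view shows the yellow cup held over the yellow compartment. The outer corners of the wall tops are at (394,10), (609,196) and (220,250), and the wall cross is near (414,220). I'll use these to check the tray centre.

Run:
```python
from h import *
p=env.read_camera("wrist")
for q in [(394,10),(609,196),(220,250),(414,220)]: print(q,ray(*q,p,20).round(1))
t=env.read_camera("top")
for q in [(138,202),(245,220),(219,334),(112,311),(179.5,266.5)]: print(q,ray(*q,t,20).round(1))
cv2.imwrite("pics/t2.png",cv2.resize(t["color"][185:345,95:265],None,fx=3.5,fy=3.5,interpolation=cv2.INTER_CUBIC))
```

```text
(394, 10) [609.5 311.4  20. ]
(609, 196) [573.2 120.9  20. ]
(220, 250) [419.1 348.6  20. ]
(414, 220) [497.6 236.4  20. ]
(138, 202) [606.9 308.4  20. ]
(245, 220) [576.8 116.5  20. ]
(219, 334) [381.4 154.5  20. ]
(112, 311) [415.6 343.6  20. ]
(179.5, 266.5) [494.5 227.8  20. ]
```

View pics/t2.png

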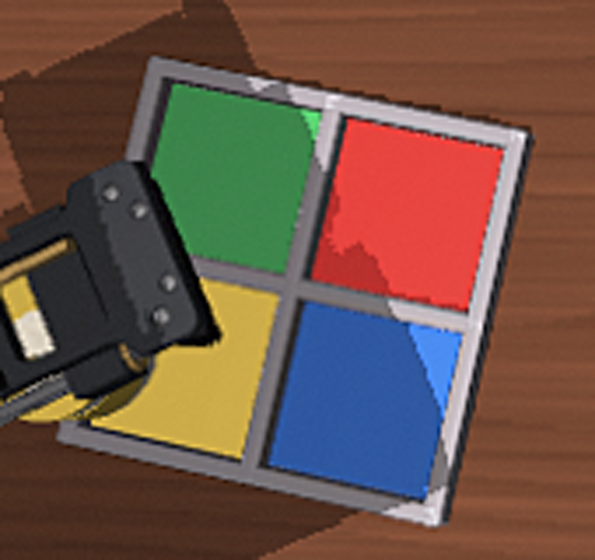

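Emit:
drive_tool(rows=[[[0.003,-0.005,0.15,0,0,0,0],[0,0,0.13,0,0,0,0],[0,0,0.08,0,0,0,0],[0,0,0.048,0,0,0,0],[0,0,0,0,0,0,0]]])

```text
t: 6.65
eef_pos: [458.3, 288.6, 47.4]
tcp_rot: [3.142, 0.001, 0.456]
ft_force: [0.3, 0.3, -0.7]
opening: 0.586
grip_force: 30.0
```

Emit:
drive_tool(rows=[[[0,0,0,0,0,0,0],[0,0,0,0,0,0,0.75],[0,0,0,0,0,0,0.75],[0,0,0,0,0,0,0.75]]])

```text
t: 7.15
eef_pos: [458.4, 288.7, 47.9]
tcp_rot: [3.141, -0.0, 0.456]
ft_force: [0.3, -0.3, -0.2]
opening: 0.748
grip_force: 0.0
```

Emit:
drive_tool(rows=[[[0,0,-0.06,0,0,0,0.75],[0,0,-0.15,0,0,0,0.75],[0,0,-0.2,0,0,0,1],[0,0,0,0,0,0,1],[0,0,0,0,0,0,1]]])

```text
t: 7.78
eef_pos: [458.0, 288.5, 150.4]
tcp_rot: [3.141, -0.0, 0.456]
ft_force: [0.0, 0.3, -1.1]
opening: 0.98
grip_force: 0.0
```

Run:
```python
from h import *
p=env.read_camera("wrist"); cv2.imwrite("pics/w3.png",p["color"])
print(env.state()["eef_pos"],(rel([451,-187.7,149])).round(3))
```

```text
[457.83523218 288.45885664 149.71541622] [-0.863  1.698  0.003]
```

View pics/w3.png

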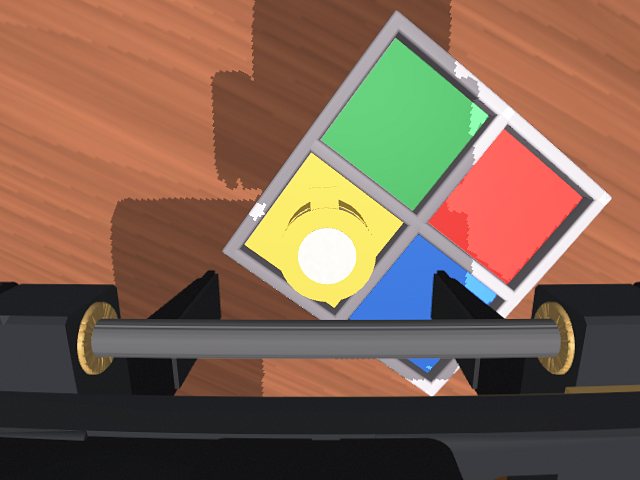

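The yellow cup stands upright in the yellow compartment, label at (327,256). The tray corners are at (396,12), (223,250), (610,197) and (432,395). I'll check the centring within this one view.

Run:
```python
from h import *
p=env.read_camera("wrist")
c=np.array([ray(*q,p,20) for q in [(396,11),(610,197),(432,395),(223,250)]]);m=c.mean(0)
print(c.round(1),m.round(1)); a=(c[0]-c[3]);a/=np.linalg.norm(a);b=(c[3]-c[2]);b/=np.linalg.norm(b);print(a,b)
print("pad yellow ctr",m-47*a+47*b, "cup",ray(327,256,p,69), cent(p,327,256,8,69,white))
```

```text
[[608.9 312.1  20. ]
 [572.6 122.   20. ]
 [382.3 158.2  20. ]
 [419.4 348.7  20. ]] [495.8 235.2  20. ]
[ 0.98195014 -0.18913995  0.        ] [0.19098176 0.98159358 0.        ]
pad yellow ctr [458.60023209 290.2544969   20.        ] cup [460.04964023 287.4428815   69.        ] (array([460.3, 287.8,  69. ]), np.int32(2594), array([326.6, 255.4]))
```

Emit:
drive_tool(rows=[[[-0.086,0.17,0,0,0,0,1],[-0.086,0.17,0,0,0,0,1],[-0.086,0.17,0,0,0,0,1],[-0.086,0.17,0,0,0,0,1],[-0.086,0.17,0,0,0,0,1]]])

```text
t: 8.5
eef_pos: [454.7, 49.1, 149.3]
tcp_rot: [-3.141, 0.002, 0.456]
ft_force: [1.2, -0.2, -0.5]
opening: 0.998
grip_force: 0.0
```

Emit:
drive_tool(rows=[[[-0.086,0.17,0,0,0,0,1],[-0.086,0.17,0,0,0,0,1],[-0.086,0.17,0,0,0,0,1],[-0.086,0.17,0,0,0,0,1],[-0.089,0.168,0,0,0,0,1]]])

```text
t: 9.12
eef_pos: [450.9, -188.9, 149.2]
tcp_rot: [-3.14, 0.001, 0.456]
ft_force: [0.5, 0.4, 0.5]
opening: 1.0
grip_force: 0.0
```

Emit:
drive_tool(rows=[[[0,0,0,0,0,0,1],[0,0,0,0,0,0,1],[0,0,0,0,0,0,1]]])

```text
t: 9.5
eef_pos: [451.3, -186.4, 149.8]
tcp_rot: [-3.141, 0.0, 0.457]
ft_force: [-0.1, -0.4, -1.0]
opening: 0.998
grip_force: 0.0
```

Run:
```python
from h import *
p=env.read_camera("wrist"); cv2.imwrite("pics/w4.png",p["color"])
for n in("cup_green","reject_green"):
  for r in env.place_of(n,p)[:2]: print(n,r["score"],world(r["at"],p).round(1))
print(cent(p,325,255,40,62,white))
print(env.state()["eef_pos"],(rel([450.8,-187.7,40])).round(3))
```

```text
cup_green 0.6 [ 608.8 -324.7    1.5]
cup_green 0.56 [ 448.4 -184.2    5.1]
reject_green 0.74 [449.2 -79.2  -0.5]
(array([ 451.3, -185.8,   62. ]), np.int32(2476), array([323.1, 254.8]))
[ 451.47984728 -186.66037937  150.1364625 ] [-0.004  0.003  0.441]
```

View pics/w4.png

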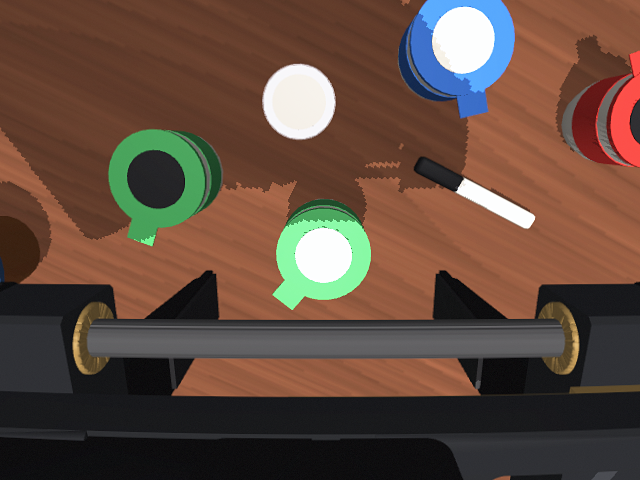

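The good green cup (white label) is at (323,255), centred between the fingers. I'll grip it and carry it over.

Emit:
drive_tool(rows=[[[0,0,0.15,0,0,0,1],[0,0,0.15,0,0,0,1],[0,0,0.1,0,0,0,1],[0,0,0.041,0,0,0,1],[0,0,0,0,0,0,1]]])

```text
t: 10.28
eef_pos: [451.4, -187.2, 39.8]
tcp_rot: [-3.141, 0.0, 0.456]
ft_force: [-0.7, -0.2, -0.2]
opening: 1.004
grip_force: 0.0
```

Emit:
drive_tool(rows=[[[0,0,0,0,0,0,0],[0,0,0,0,0,0,0],[0,0,0,0,0,0,0],[0,0,0,0,0,0,0],[0,0,0,0,0,0,0]]])

```text
t: 10.9
eef_pos: [451.3, -187.4, 40.0]
tcp_rot: [-3.142, 0.0, 0.456]
ft_force: [0.0, 0.9, 3.0]
opening: 0.587
grip_force: 30.0
```

Emit:
drive_tool(rows=[[[0,0,-0.1,0,0,0,0],[0,0,-0.17,0,0,0,0],[0,0,-0.17,0,0,0,0],[0.056,-0.07,0,0,0,0,0],[0.116,-0.147,0,0,0,0,0]]])

```text
t: 11.52
eef_pos: [466.3, -120.1, 150.4]
tcp_rot: [3.14, -0.001, 0.453]
ft_force: [0.7, 1.0, -1.8]
opening: 0.586
grip_force: 30.0
```

Emit:
drive_tool(rows=[[[0.116,-0.147,0,0,0,0,0],[0.116,-0.147,0,0,0,0,0],[0.116,-0.147,0,0,0,0,0],[0.116,-0.147,0,0,0,0,0],[0.116,-0.147,0,0,0,0,0]]])

```text
t: 12.15
eef_pos: [515.5, 110.6, 149.8]
tcp_rot: [3.142, 0.0, 0.456]
ft_force: [0.6, -0.3, -0.5]
opening: 0.586
grip_force: 30.0
```

Emit:
drive_tool(rows=[[[0.116,-0.147,0,0,0,0,0],[0.116,-0.147,0,0,0,0,0],[0.116,-0.147,0,0,0,0,0],[0.06,-0.076,0,0,0,0,0],[0,0,0,0,0,0,0]]])

```text
t: 12.78
eef_pos: [549.8, 271.3, 149.3]
tcp_rot: [3.142, 0.0, 0.458]
ft_force: [0.3, 0.6, -1.3]
opening: 0.587
grip_force: 30.0
```

Emit:
drive_tool(rows=[[[0,0,0,0,0,0,0],[0,0,0,0,0,0,0]]])

```text
t: 13.02
eef_pos: [550.1, 269.0, 149.9]
tcp_rot: [3.141, 0.0, 0.455]
ft_force: [0.1, -0.1, -1.6]
opening: 0.59
grip_force: 30.0
```

Run:
```python
from h import *
print(env.state()["eef_pos"],(rel([550.3,271.5,47.2])).round(3))
```

```text
[550.06274998 268.97883971 149.90136904] [ 0.005 -0.009  0.411]
```

Emit:
drive_tool(rows=[[[0.005,-0.009,0.15,0,0,0,0],[0,0,0.13,0,0,0,0],[0,0,0.08,0,0,0,0],[0,0,0.05,0,0,0,0],[0,0,0,0,0,0,0]]])

```text
t: 13.65
eef_pos: [550.3, 272.1, 47.1]
tcp_rot: [3.142, 0.001, 0.455]
ft_force: [0.2, -0.6, -0.5]
opening: 0.588
grip_force: 30.0
```

Emit:
drive_tool(rows=[[[0,0,0,0,0,0,0],[0,0,0,0,0,0,0.75],[0,0,0,0,0,0,0.75],[0,0,0,0,0,0,0.75]]])

```text
t: 14.15
eef_pos: [550.4, 272.5, 47.6]
tcp_rot: [3.141, -0.0, 0.456]
ft_force: [-0.0, 0.1, -0.4]
opening: 0.749
grip_force: 0.0
```

Emit:
drive_tool(rows=[[[0,0,-0.06,0,0,0,0.75],[0,0,-0.15,0,0,0,0.75],[0,0,-0.2,0,0,0,1],[0,0,0,0,0,0,1],[-0.03,0.1,0,0,0,0,1]]])

```text
t: 14.78
eef_pos: [554.2, 247.5, 150.6]
tcp_rot: [3.141, -0.001, 0.458]
ft_force: [0.2, -0.9, -0.3]
opening: 0.979
grip_force: 0.0
```

Emit:
drive_tool(rows=[[[-0.058,0.19,0,0,0,0,1],[-0.058,0.19,0,0,0,0,1],[-0.058,0.19,0,0,0,0,1],[-0.058,0.19,0,0,0,0,1],[-0.058,0.19,0,0,0,0,1]]])

```text
t: 15.4
eef_pos: [593.8, -0.0, 149.7]
tcp_rot: [-3.141, 0.0, 0.456]
ft_force: [1.4, -0.0, -0.7]
opening: 0.999
grip_force: 0.0
```

Emit:
drive_tool(rows=[[[-0.058,0.19,0,0,0,0,1],[-0.03,0.086,0,0,0,0,1],[0,0,0,0,0,0,1],[0,0,0,0,0,0,1],[0,0,0,0,0,0,1]]])

```text
t: 16.02
eef_pos: [604.5, -68.7, 149.9]
tcp_rot: [-3.141, 0.0, 0.457]
ft_force: [0.3, 0.2, -0.2]
opening: 1.001
grip_force: 0.0
```

Run:
```python
from h import *
p=env.read_camera("wrist"); cv2.imwrite("pics/w5.png",p["color"])
print(cent(p,325,255,40,62,white))
print(env.state()["eef_pos"],(rel([604.5,-71,40])).round(3))
```

```text
(array([605.4, -69.1,  62. ]), np.int32(2482), array([325. , 254.2]))
[604.49380151 -68.79715715 149.93709255] [-0.004  0.008  0.44 ]
```

View pics/w5.png

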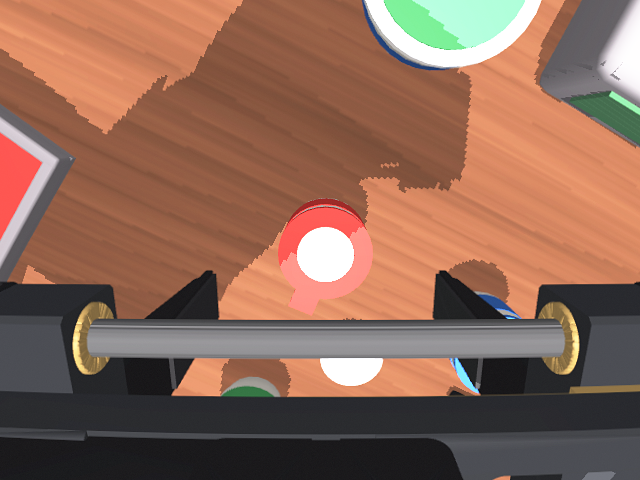

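The red cup is at (325,254), centred. I'll grip it and carry it over.

Emit:
drive_tool(rows=[[[-0.002,0.004,0.15,0,0,0,1],[0,0,0.15,0,0,0,1],[0,0,0.1,0,0,0,1],[0,0,0.04,0,0,0,1],[0,0,0,0,0,0,1]]])

```text
t: 16.7
eef_pos: [604.6, -70.8, 39.9]
tcp_rot: [-3.141, 0.0, 0.456]
ft_force: [-0.8, 0.1, 0.6]
opening: 1.0
grip_force: 0.0
```

Emit:
drive_tool(rows=[[[0,0,0,0,0,0,0],[0,0,0,0,0,0,0],[0,0,0,0,0,0,0],[0,0,0,0,0,0,0],[0,0,0,0,0,0,0]]])

```text
t: 17.32
eef_pos: [604.5, -71.0, 40.0]
tcp_rot: [-3.142, 0.0, 0.456]
ft_force: [-0.4, 0.8, 1.2]
opening: 0.589
grip_force: 30.0
```

Emit:
drive_tool(rows=[[[0,0,-0.1,0,0,0,0],[0,0,-0.17,0,0,0,0],[0,0,-0.17,0,0,0,0],[0.015,-0.085,0,0,0,0,0],[0.03,-0.17,0,0,0,0,0]]])

```text
t: 17.95
eef_pos: [586.1, -8.7, 149.2]
tcp_rot: [3.142, 0.0, 0.454]
ft_force: [-0.4, -0.3, -2.2]
opening: 0.587
grip_force: 30.0
```

Emit:
drive_tool(rows=[[[0.03,-0.17,0,0,0,0,0],[0.03,-0.17,0,0,0,0,0],[0.03,-0.17,0,0,0,0,0],[0.03,-0.17,0,0,0,0,0],[0.015,-0.086,0,0,0,0,0]]])

```text
t: 18.58
eef_pos: [530.9, 180.0, 148.6]
tcp_rot: [-3.141, 0.002, 0.458]
ft_force: [-0.2, 0.6, -2.0]
opening: 0.591
grip_force: 30.0
```

Emit:
drive_tool(rows=[[[0,0,0,0,0,0,0],[0,0,0,0,0,0,0],[0,0,0,0,0,0,0]]])

```text
t: 18.95
eef_pos: [532.7, 177.0, 149.5]
tcp_rot: [3.142, 0.001, 0.455]
ft_force: [-0.2, -0.5, -0.8]
opening: 0.589
grip_force: 30.0
```

Run:
```python
from h import *
print(env.state()["eef_pos"],(rel([532.7,179,47.2])).round(3))
```

```text
[532.71760514 177.04579727 149.51679115] [ 0.003 -0.007  0.409]
```

Emit:
drive_tool(rows=[[[0.003,-0.007,0.15,0,0,0,0],[0,0,0.13,0,0,0,0],[0,0,0.08,0,0,0,0],[0,0,0.048,0,0,0,0],[0,0,0,0,0,0,0]]])

```text
t: 19.58
eef_pos: [532.6, 179.3, 47.5]
tcp_rot: [-3.142, 0.001, 0.455]
ft_force: [-1.0, -0.8, -1.3]
opening: 0.585
grip_force: 30.0
```

Emit:
drive_tool(rows=[[[0,0,0,0,0,0,0],[0,0,0,0,0,0,0.75],[0,0,0,0,0,0,0.75],[0,0,0,0,0,0,0.75]]])

```text
t: 20.08
eef_pos: [532.7, 179.7, 48.2]
tcp_rot: [3.141, -0.001, 0.456]
ft_force: [-0.2, 0.6, -0.4]
opening: 0.749
grip_force: 0.0
```

Emit:
drive_tool(rows=[[[0,0,-0.06,0,0,0,0.75],[0,0,-0.15,0,0,0,0.75],[0,0,-0.2,0,0,0,1],[0,0,0,0,0,0,1],[-0.03,0.1,0,0,0,0,1]]])

```text
t: 20.7
eef_pos: [536.5, 154.6, 151.1]
tcp_rot: [3.141, -0.001, 0.458]
ft_force: [-0.1, 0.1, 0.1]
opening: 0.981
grip_force: 0.0
```

Emit:
drive_tool(rows=[[[-0.057,0.184,0,0,0,0,1],[-0.057,0.184,0,0,0,0,1],[-0.057,0.184,0,0,0,0,1],[-0.057,0.184,0,0,0,0,1],[-0.057,0.184,0,0,0,0,1]]])

```text
t: 21.32
eef_pos: [573.9, -85.4, 150.2]
tcp_rot: [-3.141, 0.0, 0.456]
ft_force: [0.3, 1.2, -0.1]
opening: 1.003
grip_force: 0.0
```

Emit:
drive_tool(rows=[[[-0.057,0.184,0,0,0,0,1],[-0.057,0.184,0,0,0,0,1],[-0.029,0.085,0,0,0,0,1],[0,0,0,0,0,0,1],[0,0,0,0,0,0,1]]])

```text
t: 21.95
eef_pos: [591.5, -200.0, 150.3]
tcp_rot: [-3.141, 0.0, 0.457]
ft_force: [-1.1, 0.3, -0.7]
opening: 0.998
grip_force: 0.0
```

Run:
```python
from h import *
p=env.read_camera("wrist"); cv2.imwrite("pics/w6.png",p["color"])
print(cent(p,325,255,40,62,white))
print(env.state()["eef_pos"],(rel([592,-202,40])).round(3))
```

```text
(array([ 592.7, -200.5,   62. ]), np.int32(2493), array([325.4, 253.7]))
[ 591.63441691 -199.89260496  150.37487024] [-0.002  0.008  0.441]
```

View pics/w6.png

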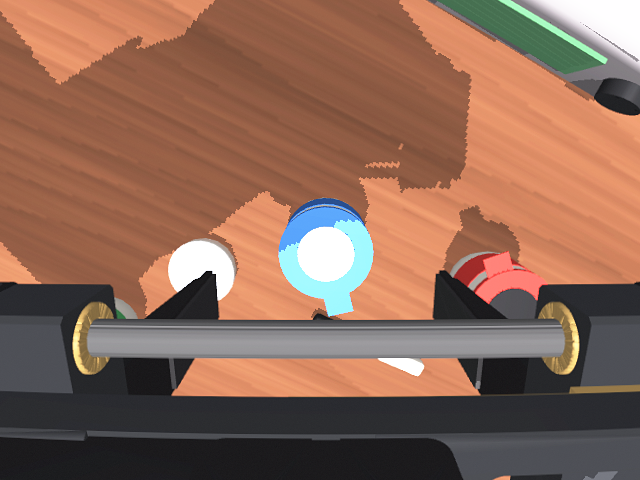

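The blue cup is at (325,254), centred, with nothing tall in reach of the fingers. I'll grip it and carry it over.

Emit:
drive_tool(rows=[[[-0.001,0.006,0.15,0,0,0,1],[0,0,0.15,0,0,0,1],[0,0,0.1,0,0,0,1],[0,0,0.041,0,0,0,1],[0,0,0,0,0,0,1]]])

```text
t: 22.62
eef_pos: [592.3, -202.1, 40.2]
tcp_rot: [-3.141, 0.0, 0.457]
ft_force: [-0.6, -0.4, 0.2]
opening: 0.999
grip_force: 0.0
```

Emit:
drive_tool(rows=[[[0,0,0,0,0,0,0],[0,0,0,0,0,0,0],[0,0,0,0,0,0,0],[0,0,0,0,0,0,0],[0,0,0,0,0,0,0]]])

```text
t: 23.25
eef_pos: [592.1, -202.7, 40.2]
tcp_rot: [-3.141, 0.0, 0.456]
ft_force: [-0.7, 2.3, 1.3]
opening: 0.585
grip_force: 30.0
```

Emit:
drive_tool(rows=[[[0,0,-0.1,0,0,0,0],[0,0,-0.17,0,0,0,0],[0,0,-0.17,0,0,0,0],[0.008,-0.085,0,0,0,0,0],[0.016,-0.17,0,0,0,0,0]]])

```text
t: 23.88
eef_pos: [568.9, -142.5, 149.4]
tcp_rot: [-3.142, 0.0, 0.454]
ft_force: [0.6, 0.7, -2.6]
opening: 0.589
grip_force: 30.0
```

Emit:
drive_tool(rows=[[[0.016,-0.17,0,0,0,0,0],[0.016,-0.17,0,0,0,0,0],[0.016,-0.17,0,0,0,0,0],[0.016,-0.17,0,0,0,0,0],[0.016,-0.17,0,0,0,0,0]]])

```text
t: 24.5
eef_pos: [492.3, 58.3, 149.1]
tcp_rot: [-3.141, 0.002, 0.456]
ft_force: [-0.1, -0.6, -1.4]
opening: 0.587
grip_force: 30.0
```

Emit:
drive_tool(rows=[[[0.016,-0.17,0,0,0,0,0],[0.016,-0.17,0,0,0,0,0],[0.016,-0.17,0,0,0,0,0],[0.008,-0.082,0,0,0,0,0],[0,0,0,0,0,0,0]]])

```text
t: 25.12
eef_pos: [440.0, 196.8, 149.3]
tcp_rot: [-3.141, 0.002, 0.458]
ft_force: [0.1, -0.4, -1.1]
opening: 0.589
grip_force: 30.0
```

Emit:
drive_tool(rows=[[[0,0,0,0,0,0,0],[0,0,0,0,0,0,0]]])

```text
t: 25.38
eef_pos: [441.5, 195.1, 149.9]
tcp_rot: [3.142, 0.0, 0.455]
ft_force: [-0.3, 0.1, -0.6]
opening: 0.589
grip_force: 30.0
```

Run:
```python
from h import *
print(env.state()["eef_pos"],(rel([440.2,196.6,47.2])).round(3))
```

```text
[441.51290901 195.07284407 149.86954669] [-0.002 -0.008  0.411]
```

Emit:
drive_tool(rows=[[[-0.002,-0.006,0.15,0,0,0,0],[0,0,0.13,0,0,0,0],[0,0,0.08,0,0,0,0],[0,0,0.05,0,0,0,0],[0,0,0,0,0,0,0]]])

```text
t: 26.0
eef_pos: [440.4, 196.5, 47.1]
tcp_rot: [-3.142, 0.001, 0.455]
ft_force: [0.1, 0.6, -1.4]
opening: 0.585
grip_force: 30.0
```

Emit:
drive_tool(rows=[[[0,0,0,0,0,0,0],[0,0,0,0,0,0,0.75],[0,0,0,0,0,0,0.75],[0,0,0,0,0,0,0.75]]])

```text
t: 26.5
eef_pos: [440.4, 196.9, 47.8]
tcp_rot: [3.141, -0.0, 0.456]
ft_force: [0.1, 0.6, -0.2]
opening: 0.741
grip_force: 0.0
```

Emit:
drive_tool(rows=[[[0,0,-0.06,0,0,0,0.75],[0,0,-0.15,0,0,0,0.75],[0,0,-0.2,0,0,0,1],[-0.08,0.16,-0.1,0,0,0,1],[-0.08,0.16,-0.1,0,0,0,1]]])

```text
t: 27.12
eef_pos: [439.3, 106.7, 202.2]
tcp_rot: [3.141, -0.002, 0.457]
ft_force: [0.6, 0.1, -1.3]
opening: 0.978
grip_force: 0.0
```

Emit:
drive_tool(rows=[[[-0.08,0.16,0,0,0,0,1],[-0.08,0.16,0,0,0,0,1],[-0.08,0.16,0,0,0,0,1],[-0.08,0.16,0,0,0,0,1],[0,0,0,0,0,0,1]]])

```text
t: 27.75
eef_pos: [438.1, -73.5, 201.0]
tcp_rot: [3.141, -0.001, 0.452]
ft_force: [-0.6, 0.3, -0.8]
opening: 1.004
grip_force: 0.0
```

Run:
```python
from h import *
t=env.read_camera("top"); cv2.imwrite("pics/t9.png",t["color"])
A=np.radians(10.8);u=np.array([np.cos(A),-np.sin(A)]);v=np.array([np.sin(A),np.cos(A)]);m=np.array([495.2,230.8])
P=dict(green=m+47*(u+v),red=m+47*(u-v),blue=m-47*(u+v),yellow=m+47*(v-u))
for n,q in P.items():
    i=min(((np.hypot(*(ray(x,y,t,69)[:2]-q)),x,y) for x in range(100,260,2) for y in range(190,340,2)))
    c=cent(t,i[1],i[2],8,69,white); print(n,c,(c[0][:2]-q).round(1))
print(env.state()["eef_pos"])
```

```text
green (array([550.5, 268.3,  69. ]), np.int32(334), array([147.8, 230.3])) [0.3 0.1]
red (array([534. , 176.5,  69. ]), np.int32(341), array([202.2, 241. ])) [1.4 0.7]
blue (array([441.7, 192.7,  69. ]), np.int32(363), array([189.9, 297.9])) [ 1.5 -0.7]
yellow (array([459.2, 284.7,  69. ]), np.int32(344), array([135. , 285.9])) [ 1.4 -1.1]
[437.97854323 -72.25284096 200.84190495]
```

View pics/t9.png

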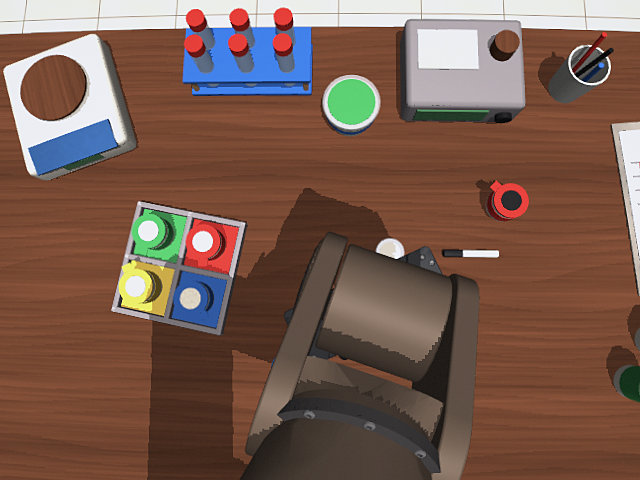

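The four good cups, with labels at (148,230), (202,241), (190,298) and (135,286), stand upright in their colours, within about 2 mm of centre. The red reject at (510,201) hasn't moved. The green reject is under the arm, so I check it before handing in.

Run:
```python
from h import *
for c in("scene","wrist"):
    p=env.read_camera(c)
    for n in("reject_green","reject_red"):
        for r in env.place_of(n,p)[:2]: print(c,n,round(r["score"],2),world(r["at"],p).round(1))
print(env.job_done())
```

```text
scene reject_green 0.61 [448.3 -78.3  -3.9]
scene reject_red 0.57 [ 5.293e+02  1.810e+02 -5.000e-01]
scene reject_red 0.56 [ 611.4 -320.9   -2.1]
wrist reject_green 0.7 [449.6 -78.4  -0.8]
the job is handed in; nothing more can be done
None
```

I've handed in the job: all four good cups stand upright in their matching compartments, within about 2 mm of centre, and both reject cups are where they started (about 28 s of the 99 s used).

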